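Put the souffle cup to warm in the countertop oven

ROBOT

A 6-joint arm with a two-finger parallel gripper is mounted at the origin on the work surface. World frame = base frame: x ahead of the robot, y to its left, z up, the work surface at z = 0. Lengths are in mm, angles in degrees, forces in N, time in s.
With the tool pointing down it reaches from about 300 to 850 mm from the base axis. Payload 4.2 kg.
Tool frame: the origin (TCP) lies on the centre line of the jaws, within the pads' length; the fingertips stand env.nose_length ahead of it and the grasp point (between the pads) lies 2 mm behind it (env.nose_length is the distance from the TCP to the fingertips, in mm); z points along the fingers, y is the direction in which the jaws open and shut (so a half turn about z gives the same grasp; the last joint's range is limited). The gripper opens to 91 mm and grips with 3 to 60 N. Pads are 32 mm wide; open, the fingers measure 118 mm over their backs; the gripper's body (76 mm by 178 mm) begins 60 mm behind the grasp point.
Start: joints at [74.255, 18.312, 89.639, -0, 72.044, -1.146], TCP at [144.931, 556.45, 230.976] pointing down, gripper open.
Joint ranges: [-177.97, 177.97], [-48.28, 115.42], [12.27, 149.76], [-77.06, 257.06], [2.81, 150.46], [-146.56, 146.56]. Speed limits (degrees/s): [147.25, 147.25, 180, 180, 180, 180].

INTERFACE

Orientations are given as [roll, pitch, yaw] about the fixed x, y, z axes, in that order (R = Rz(yaw) Ry(pitch) Rx(roll)).
In Python, from workcell import env gives the robot as it stands. The module is installed in compiled form; this text tells all that it offers.
- The arm moves only by the tool jog_arm, never from a script. Its argument "deltas" is a list that holds one entry, the list of rows, each a list of 5 numbers: the shift along the tool's x, y, z in m, then the turn about the tool's z in degrees, then the finger opening in m, from 0 to 0.0912. A call has 1 to 20 rows; each row is the pose to reach, as a shift and turn from the pose commanded when the call began, along the tool's axes at that moment; what a row does not reach only later rows make up. A row lasts 1/12 s, in which the tool goes at most 41.7 mm and 7.16 degrees, less where a joint would pass 70% of its speed; a pose out of reach is approached as far as the arm can. A call with a gripper value outside its range is refused whole. The fingers move at their own pace and stop on an object; "grip_force" is the grip in N (left out, the last holds). Time passes only in rows, so rows that repeat a pose let the fingers close. It gives the time, the measured TCP pose, the force and the opening at its end, in the units of the state.
- env.state(): the state, without advancing time (a new reading comes with each control period).
- env.grab_frame(name): name is "side" or "top" or "wrist"; returns the picture (480x640x3 uint8, red, green, blue); there is no depth.
- env.camera_params(name): a dict with "fx", "fy", "cx", "cy" (pixels), "k1" (the pictures are not rectified: a ray, as slopes to the right and down, at radius r is drawn at 1 + k1 r^2 times it, then the intrinsics apply), "xyz" and "orientation" of the camera in the world. Camera axes: x right, y down, z forward; pixel columns grow to the right and rows downward; lengths in mm; the calibration is good to about 2 mm. A picture is of the moment at which its call begins: read the wrist's pose just before it. camera_params takes no time and is no camera call; for the wrist camera it gives the pose at the moment of the call.
- env.job_done(): hands the job in, once; it reports no verdict.
Trained networks look in the newest picture that a camera, given by its name, has taken for a name from the list of things; names that differ only in an ending like _2 or _b are one class to them, and where a whole thing is asked for, a point or a joint stands for the part that bears it (a point fixed in the world has none). Each returns a list of dicts, best first, with "conf" (0 to 1); they miss things now and then, are a little off and sometimes report something else, mostly with a low value. They report only what shows in the picture. A call takes as long as a camera call. They do not tell look-alikes from the thing itself.
- env.look_for(camera, label): "xyz" ([x, y, z] in mm, in world coordinates, good to about 4 mm: the middle of the surface that is visible of it).
The state is a dict: "time_s": time; "qpos": joint angles; "qvel": joint speeds; "effort": joint torques, N m; "ee_pos": TCP position; "ee_rot": TCP orientation; "force": force on the tool from outside, world axes, zero at the start; "torque": the same for the moment, N m; "gripper_width": finger opening in mm.
Only numpy, scipy, OpenCV 4.12 (cv2) and the standard library are available. Lean on these libraries where they do the work, as an engineer would, in place of code of your own. Each camera call takes 0.05 s, during which the arm holds its last target.

TASK

Put the white porcelain souffle cup in the little countertop oven to warm: pull the oven door down all the way to its stop, set the cup down upright on the front part of the wire rack that the door draws out, let go of it, then push the door back up until it is fully shut. Do not drop the cup, and leave the timer, the canister, the black ramekin and the egg separator where they stand.

Things in the scene. Friction and masses are not known exactly. Their poses are not given: they have to be found in the camera images.
- oven: Brushed-steel countertop oven, fixed, 240 deep (its x), 340 wide (its y), 250 high; black strip with three small knobs along the bottom, drop-down glass door above. Origin: centre of its underside, on the sill. Its x points into the oven, away from the door; front plane at its x = -120. The cavity opens to the front between heights 80 and 235, 296 wide; top plate 235 to 250.
- door (a joint): Angle of the oven door, rad: 0 shut (upright), grows as the door comes down, 1.35 at its stop (77 deg, fully down). A spring and friction balance it: it stays where it is left, and needs 1 to 4 N at the handle to move.
- door_hinge (a point): Middle of the door's hinge line (along the oven's y), on the lower edge of the door's inner face, 85 mm above the sill. From it the door reaches 148 mm up when shut; it is 316 wide, 18 thick; shut, its inner face lies on the oven's front plane. Axes turn with the door: the oven's when shut, z up the door, -x out of its outer face.
- door_handle (a point): Middle of the door's round steel handle bar, 14 mm thick, 240 long along the oven's y, on two cranked posts 100 mm either side. Its centre line is 158 mm up the door from the hinge (10 mm past the free edge) and 42 mm off the outer face, gap 35: 243 mm above the sill when shut, 61 mm when down, where it can be pinched from the front by a gripper tilted 30 to 45 deg. Axes turn with the door.
- rack_spot (a point): Point on the level wire rack, midway across, 45 mm behind its front edge, at the wire tops: 173 mm above the sill. The rack is 282 wide, 200 deep; its front rail stands 6 mm above the wires. Door fully down, this point is 46 mm in front of the oven's front plane (91 mm of rack is out); door shut, it is 51 mm behind it. Axes as the oven's.
- rack (a joint): How far the rack is drawn out, m: 0 at home. It slides straight along the oven's -x, coupled to the door: 0.072 x door angle, so 0.097 with the door fully down.
- souffle_cup: White porcelain straight-walled cup with fine upright ribs, open at the top, 60 to 62 mm in diameter, 40 mm high, wall 5 mm, about 140 g. Loose on the sill. Origin: centre of its underside; z up.
- melamine_ramekin: Black low ramekin with flared wall, 80 mm across the rim, 32 mm high; leave it. Origin: centre of its underside.
- canister: Tall glass canister with clamped glass lid, 104 mm in diameter, 198 mm high, loose; leave it. Origin: centre of its underside.
- timer: Grey plastic timer with three dials and a chrome push button on top, 165 wide (its y), 52 deep, 90 high, loose; leave it. Origin: centre of its underside.
- egg_separator: White plastic egg separator, a 72 mm dish 20 mm high with a flat 78 mm handle to its +y, loose; leave it. Origin: centre of the dish's underside.
Things that resemble listed ones, but are neither listed nor needed, are in the scene too. Several things have the shape of the souffle_cup; the one meant has the colours described above.

How it is judged:
By the outcome, as a careful person would: the job done as asked, in the order asked, and still so for the second after the job is handed in, with the robot touching nothing.
It also fails if it takes over 67 s, if anything falls off the work surface, if the arm or the gripper's body presses on something with over 40 N, if the wrist force passes 120 N, or if a joint passes its speed limit or range.

## Working session

There is one attempt and no reset: what is moved stays moved. The work goes in short steps, Python scripts to look and compute and a tool call to move; the robot and the scene stay as the last step left them, time stands still between calls to the robot, and variables do not carry over. Pictures are saved under pics/ and viewed, and the job is handed in when it is done.

Besides the shell and the picture viewer there is one more tool, called after "Call:" as name(argument=value, ...) on one line, values as JSON. jog_arm: Moves the arm, as the interface text tells. Its arguments: {"type":"object","properties":{"deltas":{"type":"array"},"grip_force":{"type":"number"}},"required":["deltas"]}

```bash
mkdir -p pics; ls; python3 - <<'E'
from workcell import env
import cv2
print(env.nose_length); s=env.state(); print(s)
for c in ["side","top","wrist"]:
    print(c,env.camera_params(c))
    f=env.grab_frame(c); cv2.imwrite(f"pics/{c}0.png",f[:,:,::-1])
for c in ["side","top"]:
  for n in ["souffle_cup","oven","door_handle"]:
    print(c,n,env.look_for(c,n))
E
```

```text
pics
17.0
{'time_s': 0.0, 'qpos': array([ 7.42532860e+01,  1.83514629e+01,  8.97065168e+01, -2.12018241e-03,
        7.20423979e+01, -1.14599189e+00]), 'qvel': array([ 0.08004775,  0.06011733,  0.00602131, -0.03204415,  0.00049486,
        0.06421431]), 'effort': array([ 1.69817686e-03, -4.12461770e+01, -2.31981236e+01,  7.30171893e-02,
        4.55566426e-02, -1.50653468e-04]), 'ee_pos': array([144.83029084, 555.9760811 , 230.12127957]), 'ee_rot': array([-1.79899602e+02,  7.79485231e-06,  1.65399933e+02]), 'force': array([0.66730571, 0.04898709, 0.49118015]), 'torque': array([-0.03276564, -0.02248132, -0.03506329]), 'gripper_width': 91.209628615537}
side {'fx': 624.2670599791619, 'fy': 624.2670599791619, 'cx': 309.5446043117265, 'cy': 241.81337537389658, 'k1': -0.15475029399982035, 'xyz': array([ 880.85787748,  213.88179765, 1378.30150359]), 'orientation': array([-1.60944470e+02, -1.32354078e-01,  1.17062375e+02])}
top {'fx': 577.4527838464415, 'fy': 577.4527838464415, 'cx': 320.82882747597876, 'cy': 231.8049541896401, 'k1': -0.07610435097272987, 'xyz': array([ 345.97298453,   37.88
[... 385 characters left out ...]
z': [570.2, 292.9, 10.4], 'conf': 0.82}, {'xyz': [592.1, 182.2, 11.3], 'conf': 0.75}, {'xyz': [628.0, 402.9, 4.0], 'conf': 0.71}, {'xyz': [442.7, 223.4, 18.0], 'conf': 0.67}, {'xyz': [325.3, -347.7, 78.7], 'conf': 0.17}]
side oven [{'xyz': [653.8, -179.8, 247.3], 'conf': 0.91}, {'xyz': [267.1, 267.9, 12.6], 'conf': 0.44}]
side door_handle [{'xyz': [610.2, -73.6, 233.0], 'conf': 0.89}]
top souffle_cup [{'xyz': [446.1, 226.2, 4.8], 'conf': 0.91}, {'xyz': [570.5, 294.6, 9.4], 'conf': 0.85}, {'xyz': [632.7, 407.8, 20.7], 'conf': 0.7}, {'xyz': [598.9, 187.6, 3.9], 'conf': 0.62}]
top oven [{'xyz': [619.8, -191.2, 250.0], 'conf': 0.74}]
top door_handle [{'xyz': [593.7, -78.2, 236.1], 'conf': 0.87}]
```

View pics/side0.png

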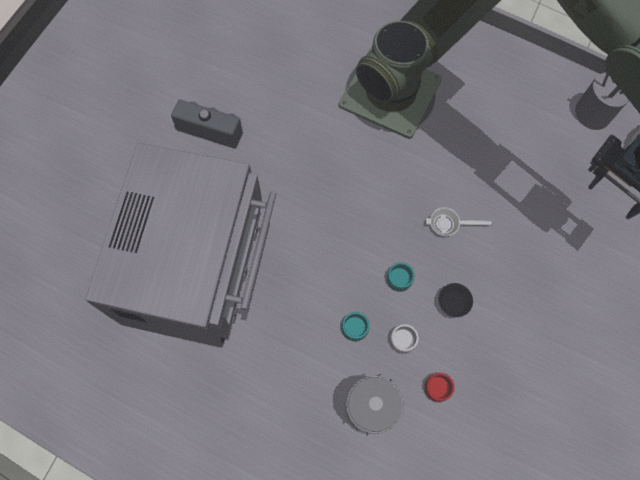

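View pics/top0.png

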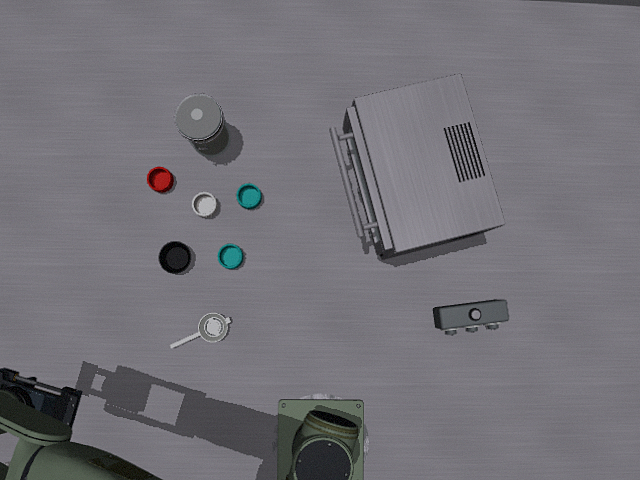

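View pics/wrist0.png

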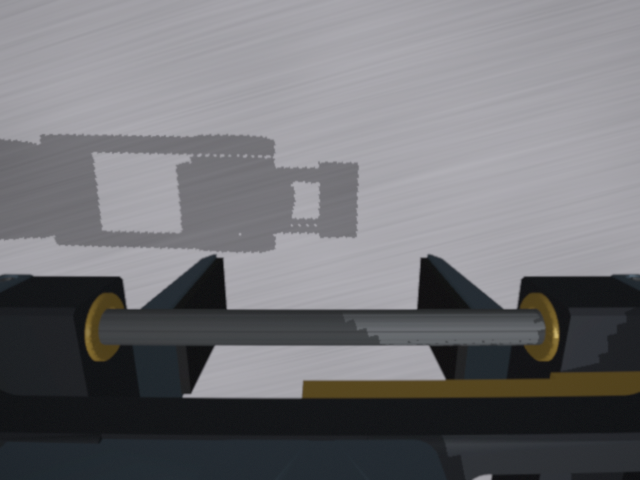

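```bash
python3 - <<'E'
import cv2
a=cv2.imread("pics/top0.png")[60:270,320:520]; b=cv2.imread("pics/side0.png")[130:350,80:290]
cv2.imwrite("pics/topc.png",cv2.resize(a,None,fx=3.0,fy=2.8,interpolation=cv2.INTER_CUBIC)[:600,:800])
cv2.imwrite("pics/topc.png",cv2.resize(a,None,fx=2.8,fy=2.8,interpolation=cv2.INTER_CUBIC))
cv2.imwrite("pics/sidec.png",cv2.resize(b,None,fx=2.7,fy=2.7,interpolation=cv2.INTER_CUBIC))
c=cv2.imread("pics/top0.png")[150:290,130:280]
cv2.imwrite("pics/cupc.png",cv2.resize(c,None,fx=4,fy=4,interpolation=cv2.INTER_CUBIC))
E
```

```text
(no output)
```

View pics/topc.png

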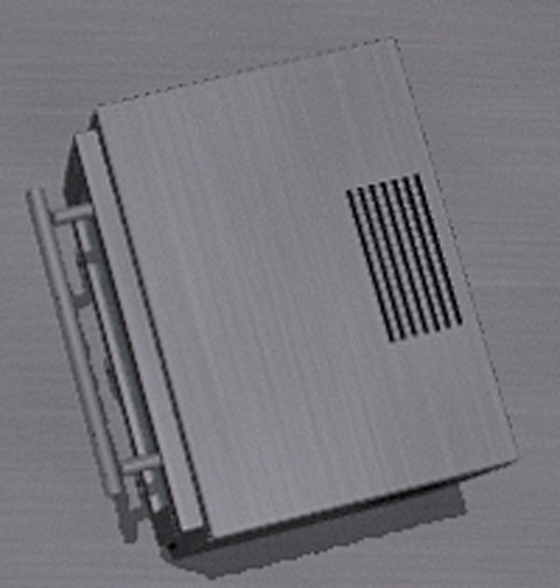

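View pics/sidec.png

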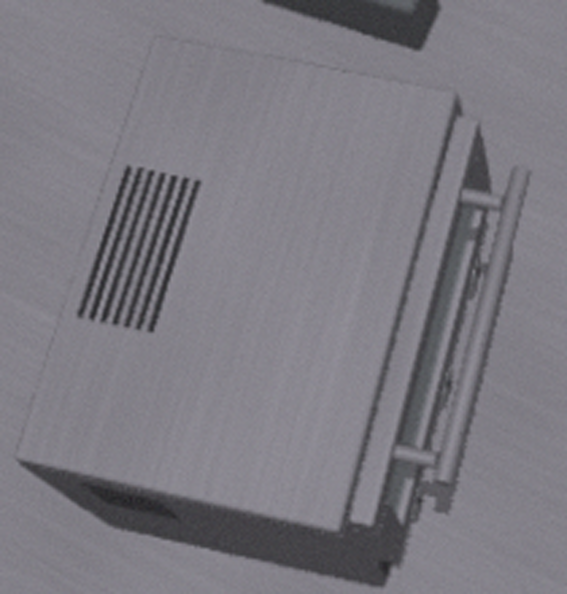

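View pics/cupc.png

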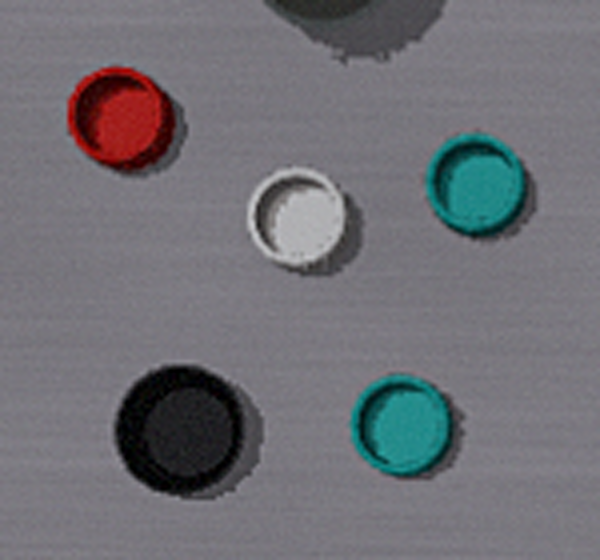

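```bash
cat > h.py <<'E'
import numpy as np
from scipy.spatial.transform import Rotation as R
from scipy.optimize import least_squares
def RM(o): return R.from_euler('xyz',o,degrees=True).as_matrix()
def proj(cp,P):
    P=np.atleast_2d(P); c=(P-cp['xyz'])@RM(cp['orientation']); s=c[:,:2]/c[:,2:]
    r2=(s**2).sum(1,keepdims=True); s=s*(1+cp['k1']*r2)
    return s*[cp['fx'],cp['fy']]+[cp['cx'],cp['cy']]
def ray_z(cp,uv,z):
    d=(np.array(uv)-[cp['cx'],cp['cy']])/[cp['fx'],cp['fy']]; s=d.copy()
    for _ in range(20): s=d/(1+cp['k1']*(s@s))
    v=RM(cp['orientation'])@[s[0],s[1],1]; t=(z-cp['xyz'][2])/v[2]
    return cp['xyz']+t*v
def O2W(o,p): # o=[x,y,yawdeg]
    a=np.radians(o[2]);p=np.atleast_2d(p)
    return np.c_[o[0]+np.cos(a)*p[:,0]-np.sin(a)*p[:,1],o[1]+np.sin(a)*p[:,0]+np.cos(a)*p[:,1],p[:,2]]
def bar(a,y=0,u=158,n=60):
    return [-120-u*np.sin(a)-n*np.cos(a),y,85+u*np.cos(a)-n*np.sin(a)]
E
python3 - <<'E'
from workcell import env
from h import *
ct=env.camera_params('top');cs=env.camera_params('side')
C=[(-120,170,250),(-120,-170,250),(120,170,250),(120,-170,250)]
T=[(354.6,97.5),(395.7,251.8),(461.1,73.6),(505,224.3)]
S=[(205.9,326.3),(249.3,164.4),(86.7,300.4),(137.4,143.7)]
bt=[(332.5,127.9),(360,235)];bs=[(244,307.8),(272.6,193)]
def f(p,full=False):
    r=[]
    W=O2W(p[:3],C); H=O2W(p[:3],[bar(p[3],118),bar(p[3],-118)])
    for cp,q,h,d in((ct,T,bt,p[4:6]),(cs,S,bs,p[6:8])):
        r+=[(proj(cp,W)-q+d).ravel(),(proj(cp,H)-h+d).ravel()]
    return np.concatenate(r+[p[4:]*1.0])
s=least_squares(f,[620,-190,-75,0,0,0,0,0])
print(s.x.round(3));print(f(s.x).round(1))
print(O2W(s.x[:3],bar(s.x[3])))
for z in (40,):
  print(ray_z(ct,(204,204.5),40),ray_z(cs,(404.5,337.5),40))
print(ray_z(ct,(249,196),40),ray_z(ct,(231,257),40),ray_z(ct,(160,180),40),ray_z(ct,(200,115),198),ray_z(ct,(175,257),32))
E
```

```text
[ 6.34482e+02 -2.15100e+02 -7.50040e+01 -7.00000e-03  1.02000e-01
 -2.17000e-01  2.33000e-01  1.30000e-01]
[-1.3 -0.1 -0.1  0.9 -0.4 -1.3  0.8 -0.  -0.1 -0.   1.1  0.7  0.1  1.2
  0.8 -0.7 -1.7 -0.5  0.2 -1.2  0.1  0.2  0.3  0.9  0.1 -0.2  0.2  0.1]
[[588.19362745 -42.29427966 243.41422932]]
[567.82525692 289.2966873   40.        ] [569.52571062 289.67200353  40.        ]
[590.15325009 180.72780579  40.        ] [441.2854405 220.2326731  40.       ] [626.95500731 399.06440637  40.        ] [741.1472336  276.80132185 198.        ] [440.01185366 356.63050064  32.        ]
```

Call:
jog_arm(deltas=[[[-0.03,-0.023,-0.1,7,0.034],[-0.06,-0.047,-0.1,14,0.034],[-0.09,-0.07,-0.1,21,0.034],[-0.12,-0.094,-0.1,28,0.034],[-0.15,-0.12,-0.1,35,0.034],[-0.18,-0.145,-0.1,42,0.034],[-0.21,-0.17,-0.1,49,0.034],[-0.24,-0.195,-0.1,56,0.034],[-0.27,-0.22,-0.1,63,0.034],[-0.3,-0.245,-0.1,70,0.034],[-0.33,-0.27,-0.1,77,0.034],[-0.36,-0.295,-0.1,84,0.034],[-0.39,-0.32,-0.1,91,0.034],[-0.42,-0.345,-0.1,98,0.034],[-0.45,-0.37,-0.1,105,0.034],[-0.48,-0.395,-0.1,112,0.034],[-0.51,-0.42,-0.1,119,0.034],[-0.535,-0.435,-0.1,126,0.034],[-0.56,-0.45,-0.1,133,0.034],[-0.58,-0.468,-0.1,140,0.034]]])

```text
time_s: 2.12
ee_pos: [589.7, -44.1, 330.6]
ee_rot: [-180.0, -0.0, 25.0]
force: [0.1, 1.0, 1.0]
gripper_width: 34.0
```

Call:
jog_arm(deltas=[[[0,0,0,5.2,0.034],[0,0,0,10.4,0.034],[0,0,0,10.4,0.034],[0,0,0,10.4,0.034]]])

```text
time_s: 2.45
ee_pos: [588.2, -42.7, 330.9]
ee_rot: [-180.0, 0.0, 15.1]
force: [0.0, 0.1, -1.0]
gripper_width: 34.1
```

```bash
python3 - <<'E'
from workcell import env
import cv2
from h import *
s=env.state();print(s['ee_pos'],s['ee_rot'],s['qpos'])
cp=env.camera_params('wrist');f=env.grab_frame('wrist');cv2.imwrite("pics/w1.png",f[:,:,::-1])
o=[634.5,-215.1,-75]
print(proj(cp,O2W(o,[bar(0,118),bar(0,0),bar(0,-118)])))
E
```

```text
[588.19425717 -42.68680833 330.86991261] [-1.79987913e+02  6.54840154e-03  1.51274164e+01] [-5.27306093e+00  1.72689751e+01  7.69612070e+01  9.07081401e-03
  8.57801689e+01  6.95988551e+01]
[[319.31835028  50.67496701]
 [319.19129282 246.70907912]
 [319.11314934 401.24159796]]
```

View pics/w1.png

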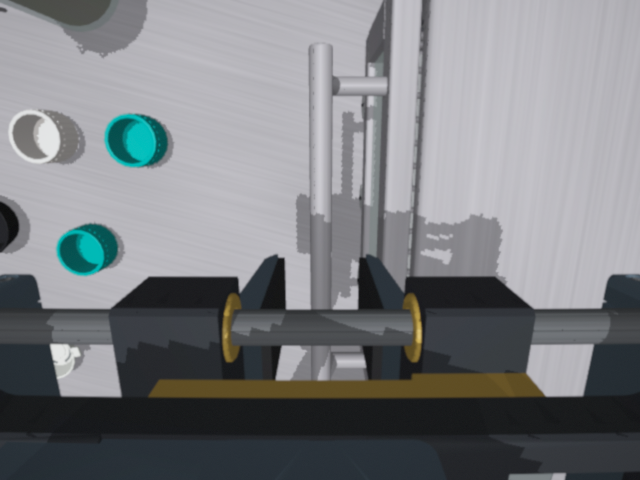

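Call:
jog_arm(deltas=[[[0,0,0.03,0,0.034],[0,0,0.055,0,0.034],[0,0,0.072,0,0.034],[0,0,0.085,0,0.034],[0,0,0.085,0,0.034],[0,0,0.085,0,0.022],[0,0,0.085,0,0.02],[0,0,0.085,0,0.02],[0,0,0.085,0,0.02]]], grip_force=15)

```text
time_s: 3.25
ee_pos: [588.8, -42.6, 247.2]
ee_rot: [180.0, -0.1, 15.0]
force: [-0.7, 0.1, 0.9]
gripper_width: 20.1
```

```bash
python3 - <<'E'
from h import *
b0=bar(0)
for d in range(0,64,4):
  b=bar(np.radians(d)); print(d, round(b[0]-b0[0]-3), round(b0[2]-b[2]))
E
```

```text
0 -3 0
4 -14 5
8 -24 10
12 -35 16
16 -44 23
20 -53 30
24 -62 38
28 -70 47
32 -78 56
36 -84 65
40 -91 76
44 -96 86
48 -101 97
52 -104 108
56 -108 119
60 -110 131
```

Call:
jog_arm(deltas=[[[0,-0.003,0,0,0.02],[0,-0.008,0.003,0,0.02],[0,-0.014,0.005,0,0.02],[0,-0.024,0.01,0,0.02],[0,-0.035,0.016,0,0.02],[0,-0.044,0.023,0,0.02],[0,-0.053,0.03,0,0.02],[0,-0.062,0.038,0,0.02],[0,-0.07,0.047,0,0.02],[0,-0.078,0.056,0,0.02],[0,-0.084,0.065,0,0.02],[0,-0.091,0.076,0,0.02],[0,-0.096,0.086,0,0.02],[0,-0.099,0.091,0,0.02],[0,-0.101,0.097,0,0.02],[0,-0.103,0.102,0,0.02],[0,-0.103,0.102,0,0.02]]])

```text
time_s: 4.67
ee_pos: [561.0, 57.1, 142.8]
ee_rot: [-179.9, 0.1, 15.0]
force: [-0.4, -0.6, -0.0]
gripper_width: 19.8
```

```bash
python3 - <<'E'
from workcell import env
import cv2
f=env.grab_frame('side');cv2.imwrite("pics/s2.png",cv2.resize(f[100:380,60:360,::-1],None,fx=2,fy=2))
E
```

```text
(no output)
```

View pics/s2.png

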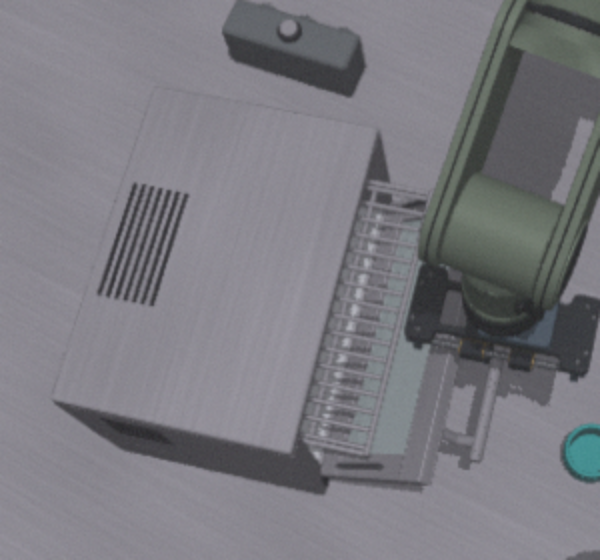

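Call:
jog_arm(deltas=[[[0,0,-0.01,0,0.034],[0,0,-0.035,0,0.034],[0,-0.002,-0.065,0,0.034],[0,-0.004,-0.075,-7,0.01],[0,-0.004,-0.075,-14,0],[0,-0.004,-0.075,-21,0],[0,-0.004,-0.075,-28,0],[0,-0.004,-0.075,-35,0],[0,-0.004,-0.075,-42,0],[0,-0.004,-0.075,-49,0],[0,-0.004,-0.075,-56,0],[0,-0.004,-0.075,-63,0],[0,-0.004,-0.075,-70,0],[0,-0.004,-0.075,-77,0],[0,-0.004,-0.075,-84,0],[0,-0.004,-0.075,-90,0],[0,-0.004,-0.075,-90,0],[0,-0.004,-0.075,-90,0]]])

```text
time_s: 6.22
ee_pos: [560.8, 60.8, 220.0]
ee_rot: [179.9, -0.0, 104.8]
force: [-0.5, 0.5, 0.2]
gripper_width: 0.2
```

```bash
python3 - <<'E'
from workcell import env
import cv2
from h import *
s=env.state();print(s['ee_pos'],s['ee_rot'])
o=[634.5,-215.1,-75]
print(O2W(o,[[-287,0,0]]))
f=env.grab_frame('side');cv2.imwrite("pics/s3.png",cv2.resize(f[100:380,60:360,::-1],None,fx=2,fy=2))
cp=env.camera_params('wrist');f=env.grab_frame('wrist');cv2.imwrite("pics/w3.png",f[:,:,::-1])
E
```

```text
[560.8188814   60.80822312 219.99348905] [ 1.79906295e+02 -1.32322862e-02  1.04829635e+02]
[[560.21893406  62.12071214   0.        ]]
```

View pics/s3.png

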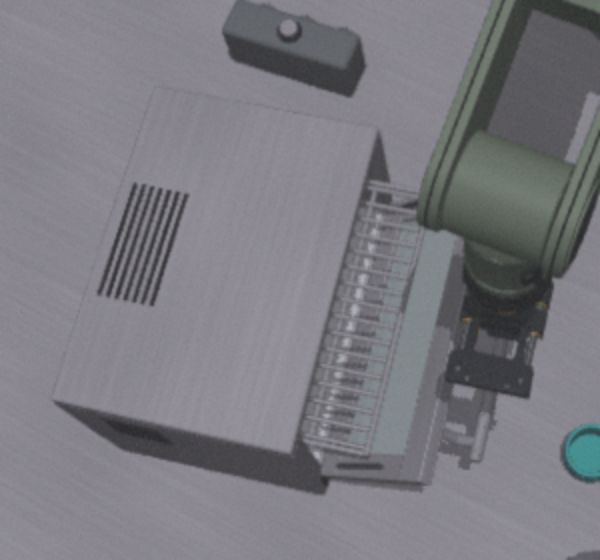

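View pics/w3.png

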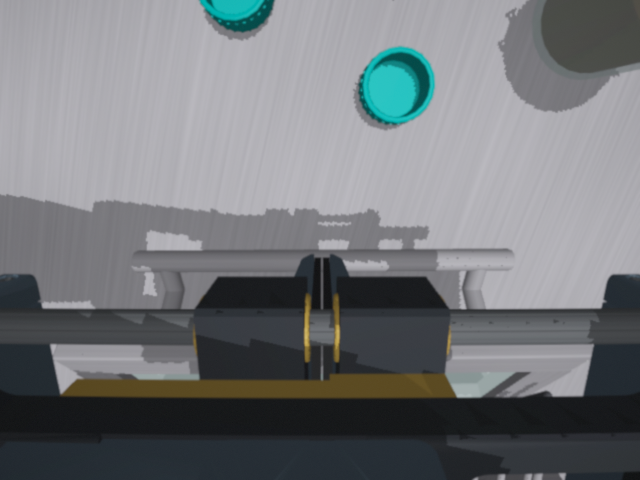

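Call:
jog_arm(deltas=[[[0,0,0.02,0,0],[0,0,0.04,0,0],[0,0,0.05,0,0],[0,0,0.06,0,0],[0,0,0.07,0,0],[0,0,0.08,0,0],[0,0,0.09,0,0],[0,0,0.1,0,0],[0,0,0.11,0,0],[0,0,0.117,0,0],[0,0,0.123,0,0],[0,0,0.128,0,0],[0,0,0.131,0,0],[0,0,0.133,0,0],[0,0,0.133,0,0]]])

```text
time_s: 7.57
ee_pos: [560.4, 60.6, 85.6]
ee_rot: [-180.0, -0.0, 105.0]
force: [-0.3, 0.4, 0.5]
gripper_width: 0.4
```

Call:
jog_arm(deltas=[[[0,0,0.001,0,0],[0,0,0.002,0,0],[0,0,0.003,0,0],[0,0,0.003,0,0]]])

```text
time_s: 7.9
ee_pos: [560.5, 60.6, 83.6]
ee_rot: [180.0, 0.0, 105.0]
force: [-0.8, -0.5, 4.1]
gripper_width: 0.8
```

```bash
python3 - <<'E'
from workcell import env
import cv2
print(env.state()['force'])
f=env.grab_frame('side');cv2.imwrite("pics/s4.png",cv2.resize(f[100:380,60:360,::-1],None,fx=2,fy=2))
cp=env.camera_params('wrist');f=env.grab_frame('wrist');cv2.imwrite("pics/w4.png",f[:,:,::-1])
E
```

```text
[-0.84216594 -0.45349292  4.06531113]
```

View pics/s4.png

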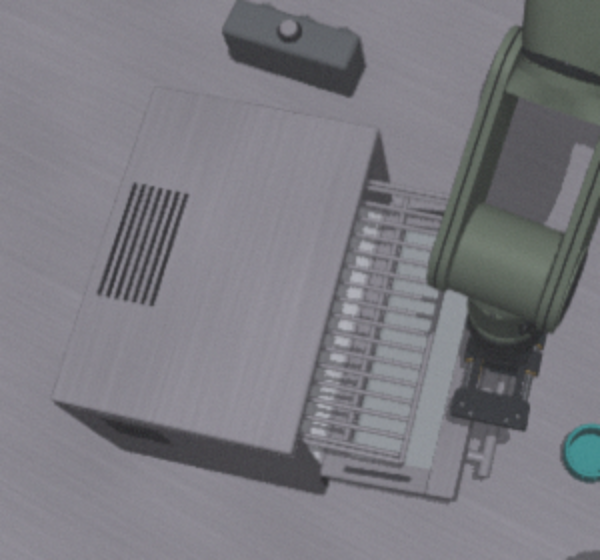

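View pics/w4.png

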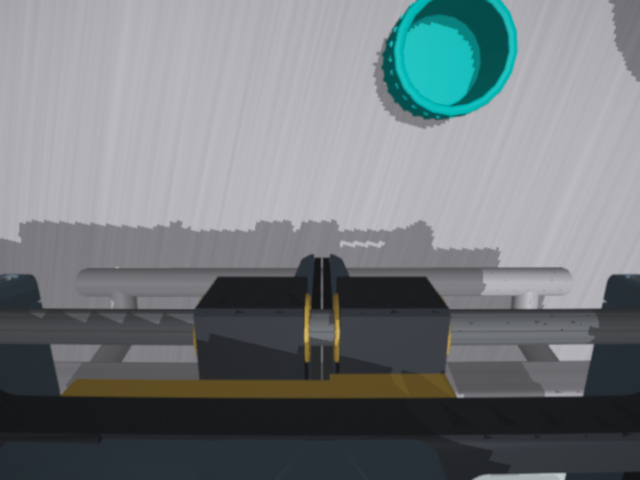

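Call:
jog_arm(deltas=[[[0,0,0.001,0,0],[0,0,0.002,0,0],[0,0,0.003,0,0],[0,0,0.004,0,0],[0,0,0.004,0,0]]])

```text
time_s: 8.42
ee_pos: [560.6, 60.4, 81.0]
ee_rot: [179.9, 0.0, 105.0]
force: [-3.7, -1.8, 14.6]
gripper_width: 0.7
```

Call:
jog_arm(deltas=[[[0,0,0.001,0,0],[0,0,0.002,0,0],[0,0,0.002,0,0],[0,0,-0.03,0,0.0],[0,0,-0.07,0,0.02],[0,0,-0.11,0,0.06],[0,0,-0.15,0,0.09],[0,0,-0.17,0,0.09]]])

```text
time_s: 9.08
ee_pos: [562.2, 61.1, 254.2]
ee_rot: [179.5, 0.1, 105.0]
force: [0.6, -0.7, 0.1]
gripper_width: 24.2
```

```bash
python3 - <<'E'
from workcell import env
import cv2
from h import *
print(env.state()['ee_pos'])
f=env.grab_frame('side');cv2.imwrite("pics/s5.png",cv2.resize(f[130:370,160:360,::-1],None,fx=2.5,fy=2.5,interpolation=cv2.INTER_CUBIC))
g=env.grab_frame('top');cv2.imwrite("pics/t5.png",cv2.resize(g[60:270,260:500,::-1],None,fx=2.5,fy=2.5,interpolation=cv2.INTER_CUBIC))
o=[634.5,-215.1,-75]
for c,off in(('side',(160,130)),('top',(260,60))):
  cp=env.camera_params(c)
  for a in (1.2,1.275,1.35):
    out=.072*a*1000
    P=[bar(a,118),bar(a,-118),bar(a,158,148,0),(-120+6-out,141,179),(-120+6-out,-141,179)]
    print(c,a,((proj(cp,O2W(o,P))-off)*2.5).round().tolist())
E
```

```text
[562.22025844  61.12249172 254.20786296]
side 1.2 [[356.0, 514.0], [413.0, 255.0], [307.0, 543.0], [237.0, 497.0], [317.0, 170.0]]
side 1.275 [[356.0, 517.0], [412.0, 259.0], [312.0, 546.0], [244.0, 499.0], [324.0, 172.0]]
side 1.35 [[354.0, 519.0], [410.0, 264.0], [316.0, 549.0], [251.0, 500.0], [330.0, 173.0]]
top 1.2 [[61.0, 246.0], [122.0, 487.0], [81.0, 183.0], [148.0, 173.0], [228.0, 479.0]]
top 1.275 [[62.0, 249.0], [123.0, 488.0], [78.0, 187.0], [142.0, 174.0], [222.0, 481.0]]
top 1.35 [[64.0, 252.0], [124.0, 488.0], [75.0, 191.0], [136.0, 175.0], [216.0, 482.0]]
```

View pics/s5.png

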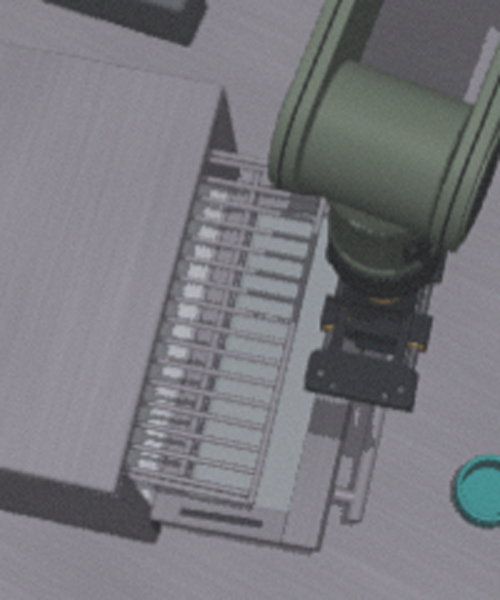

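View pics/t5.png

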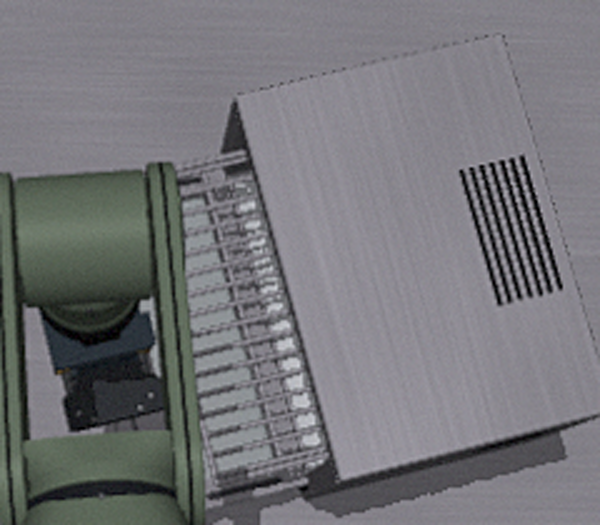

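Call:
jog_arm(deltas=[[[0.02,0.007,0,0,0.09],[0.05,0.017,0,0,0.09],[0.085,0.028,0.01,0,0.09],[0.12,0.04,0.02,0,0.09],[0.155,0.05,0.03,0,0.09],[0.185,0.058,0.05,0,0.09],[0.205,0.064,0.06,0,0.09],[0.219,0.067,0.06,0,0.09],[0.219,0.067,0.06,0,0.09],[0.219,0.067,0.06,0,0.09]]])

```text
time_s: 10.02
ee_pos: [568.5, 289.5, 188.7]
ee_rot: [-180.0, 0.0, 105.1]
force: [-0.8, 0.2, -0.6]
gripper_width: 89.5
```

```bash
python3 - <<'E'
from workcell import env
import cv2
from h import *
s=env.state();print(s['ee_pos'],s['ee_rot'])
cp=env.camera_params('wrist');f=env.grab_frame('wrist');cv2.imwrite("pics/w6.png",f[:,:,::-1])
t=np.linspace(0,2*np.pi,60)
print(proj(cp,[[568.7,289.5,40],[599.2,289.5,40],[538.2,289.5,40],[568.7,320,40],[568.7,259,40]]).round(1))
g=f.copy()
for p in proj(cp,np.c_[568.7+30.5*np.cos(t),289.5+30.5*np.sin(t),40+0*t]): cv2.circle(g,tuple(int(v) for v in p),1,(255,0,0),-1)
cv2.imwrite("pics/w6o.png",g[:,:,::-1])
print(env.look_for('wrist','souffle_cup'))
E
```

```text
[568.46977013 289.48068593 188.65325366] [-1.79961131e+02  4.33552082e-02  1.05063031e+02]
[[321.6 225. ]
 [358.  234.5]
 [284.7 215.4]
 [331.7 188.5]
 [312.  259.8]]
[{'xyz': [438.2, 223.8, 18.9], 'conf': 0.98}, {'xyz': [631.2, 408.6, 15.3], 'conf': 0.85}, {'xyz': [572.3, 285.2, 10.3], 'conf': 0.77}, {'xyz': [593.7, 166.4, 23.4], 'conf': 0.67}]
```

View pics/w6o.png

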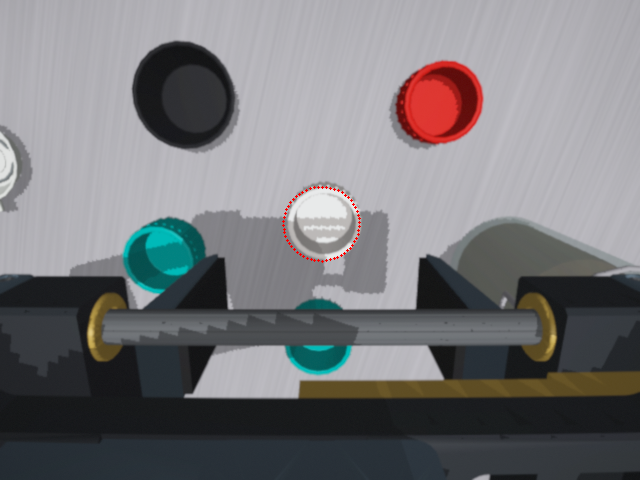

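Call:
jog_arm(deltas=[[[0,0,0.03,0,0.09],[0,0,0.065,0,0.09],[0,0,0.1,0,0.09],[0,0,0.13,0,0.09],[0,0,0.15,0,0.09],[0,0,0.163,0,0.09],[0,0,0.163,0,0.09],[0,0,0.163,0,0.08],[0,0,0.163,0,0.07],[0,0,0.163,0,0.062],[0,0,0.163,0,0.05],[0,0,0.163,0,0.05],[0,0,0.163,0,0.05],[0,0,0.163,0,0.05]]], grip_force=25)

```text
time_s: 11.28
ee_pos: [569.4, 289.9, 27.2]
ee_rot: [179.9, -0.0, 105.0]
force: [-0.2, -1.0, 5.7]
gripper_width: 59.9
```

Call:
jog_arm(deltas=[[[0,0,-0.002,0,0.05],[0,0,-0.006,0,0.05],[0,0,-0.015,0,0.05],[0,0,-0.03,0,0.05],[0,0,-0.05,0,0.05],[0,0,-0.08,0,0.05],[0,0,-0.11,0,0.05],[0,0,-0.15,0,0.05],[0,0,-0.18,0,0.05],[0,0,-0.21,0,0.05],[0,0,-0.23,0,0.05],[0,0,-0.23,0,0.05]]])

```text
time_s: 12.28
ee_pos: [570.3, 290.6, 262.0]
ee_rot: [179.4, -0.1, 105.0]
force: [0.5, 0.1, -0.3]
gripper_width: 59.5
```

```bash
python3 - <<'E'
from workcell import env
import cv2
from h import *
s=env.state();print(s['ee_pos'],s['ee_rot'],s['force'])
cp=env.camera_params('wrist');f=env.grab_frame('wrist');cv2.imwrite("pics/w7.png",f[:,:,::-1])
f=env.grab_frame('side');cv2.imwrite("pics/s7.png",f[:,:,::-1])
o=[634.5,-215.1,-75]
print(O2W(o,[[-167,0,173]]), O2W(o,[[-300,0,173]]))
E
```

```text
[570.3166935  290.58529273 261.99982665] [ 1.79412786e+02 -1.25056934e-01  1.05008183e+02] [ 0.54909225  0.08647887 -0.29345105]
[[591.27721947 -53.79038701 173.        ]] [[556.85428647  74.67774789 173.        ]]
```

View pics/w7.png

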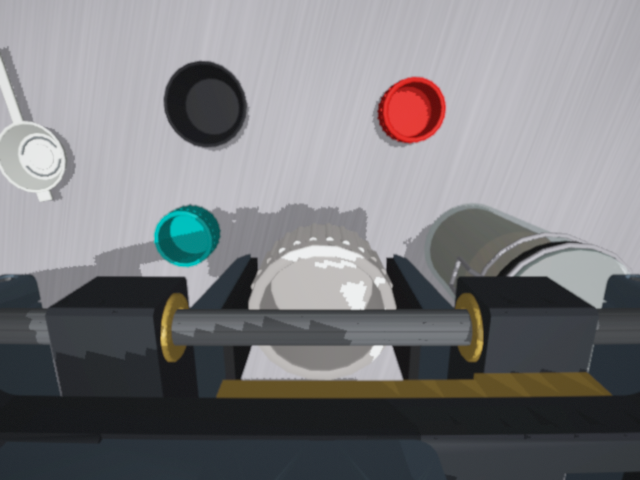

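View pics/s7.png

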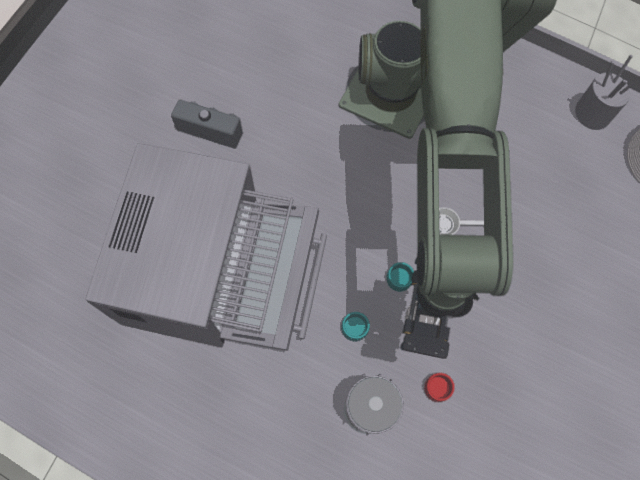

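Call:
jog_arm(deltas=[[[-0.01,-0.002,0,0,0.05],[-0.03,-0.006,0,0,0.05],[-0.06,-0.012,0,0,0.05],[-0.09,-0.018,0,0,0.05],[-0.12,-0.024,0,0,0.05],[-0.15,-0.03,0,0,0.05],[-0.18,-0.036,0,0,0.05],[-0.21,-0.042,0,0,0.05],[-0.24,-0.048,0,0,0.05],[-0.265,-0.053,0,0,0.05],[-0.29,-0.057,0,0,0.05],[-0.31,-0.061,0,0,0.05],[-0.325,-0.064,0,0,0.05],[-0.334,-0.066,0,0,0.05],[-0.3375,-0.067,0,0,0.05],[-0.3375,-0.067,0,0,0.05],[-0.3375,-0.067,0,0,0.05]]])

```text
time_s: 13.8
ee_pos: [590.8, -53.2, 255.2]
ee_rot: [-179.9, -0.1, 105.0]
force: [-0.6, -0.5, -1.7]
gripper_width: 59.7
```

```bash
python3 - <<'E'
from workcell import env
import cv2
from h import *
s=env.state();print(s['ee_pos'],s['ee_rot'],s['force'])
o=np.array([634.5,-215.1]);d=s['ee_pos'][:2]-o;print(d@[.2588,-.9659],d@[.9659,.2588])
f=env.grab_frame('wrist');cv2.imwrite("pics/w8.png",f[:,:,::-1])
f=env.grab_frame('side');cv2.imwrite("pics/s8.png",cv2.resize(f[130:370,160:360,::-1],None,fx=2.5,fy=2.5,interpolation=cv2.INTER_CUBIC))
E
```

```text
[590.81424559 -53.22402296 255.24339571] [-1.79934030e+02 -6.58152192e-02  1.05010882e+02] [-0.55552577 -0.45922628 -1.72356842]
-167.6618794686812 -0.3025673252837578
```

View pics/w8.png

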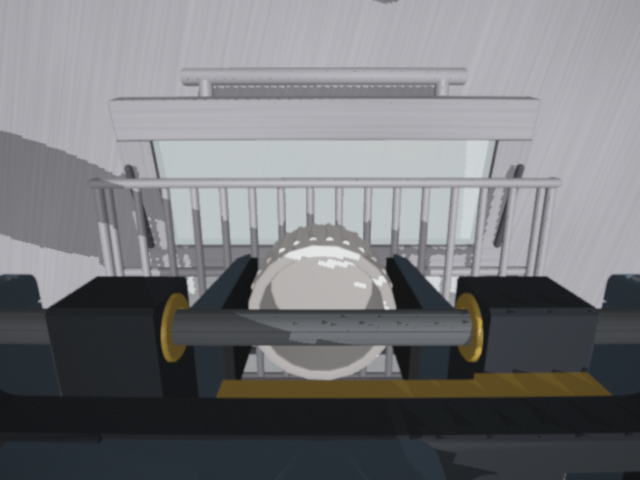

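View pics/s8.png

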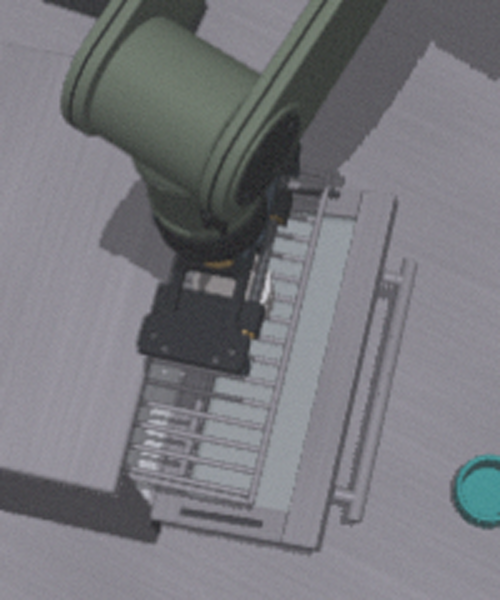

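Call:
jog_arm(deltas=[[[0,0,0.01,0,0.05],[0,0,0.025,0,0.05],[0,0,0.038,0,0.05],[0,0,0.046,0,0.05],[0,0,0.05,0,0.05],[0,0,0.052,0,0.05],[0,0,0.053,0,0.05],[0,0,0.053,0,0.05]]])

```text
time_s: 14.57
ee_pos: [591.5, -53.7, 203.3]
ee_rot: [180.0, 0.0, 105.0]
force: [0.5, -1.0, -1.9]
gripper_width: 59.5
```

Call:
jog_arm(deltas=[[[0,0,0.001,0,0.05],[0,0,0.0015,0,0.05],[0,0,0.002,0,0.05],[0,0,0.002,0,0.05]]])

```text
time_s: 14.9
ee_pos: [591.3, -53.8, 201.1]
ee_rot: [180.0, 0.0, 105.0]
force: [0.7, 1.2, -1.0]
gripper_width: 59.5
```

Call:
jog_arm(deltas=[[[0,0,0.001,0,0.05],[0,0,0.002,0,0.05],[0,0,0.002,0,0.05]]])

```text
time_s: 15.15
ee_pos: [591.4, -53.8, 200.2]
ee_rot: [179.9, 0.0, 105.0]
force: [-2.3, -0.2, 4.0]
gripper_width: 59.5
```

Call:
jog_arm(deltas=[[[0,0,0,0,0.06],[0,0,0,0,0.064],[0,0,0,0,0.068],[0,0,0,0,0.075],[0,0,0,0,0.085],[0,0,0,0,0.085],[0,0,-0.01,0,0.085],[0,0,-0.03,0,0.085],[0,0,-0.06,0,0.085],[0,0,-0.09,0,0.085],[0,0,-0.09,0,0.085]]])

```text
time_s: 16.07
ee_pos: [594.0, -54.0, 296.3]
ee_rot: [179.3, 0.3, 105.0]
force: [0.6, -0.4, 0.8]
gripper_width: 85.3
```

```bash
python3 - <<'E'
from workcell import env
import cv2
from h import *
s=env.state();print(s['ee_pos'],s['ee_rot'],s['force'])
cp=env.camera_params('wrist');f=env.grab_frame('wrist');f=f.copy()
o=[634.5,-215.1,-75];t=np.linspace(0,6.28,50)
for z in(213,):
  for p in proj(cp,O2W(o,np.c_[-167+30.5*np.cos(t),30.5*np.sin(t),z+0*t])): cv2.circle(f,tuple(int(v) for v in p),1,(255,0,0),-1)
cv2.imwrite("pics/w9.png",f[:,:,::-1])
E
```

```text
[593.99127911 -54.0040905  296.34001437] [179.3073739    0.26014854 104.99991993] [ 0.57638173 -0.3847299   0.76005447]
```

View pics/w9.png

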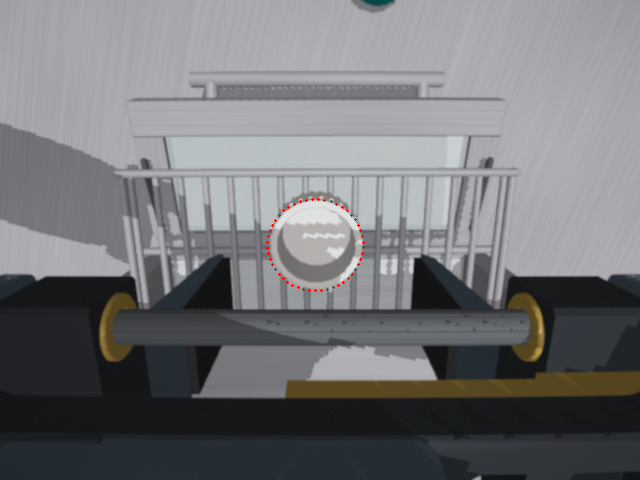

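Call:
jog_arm(deltas=[[[0.01,0,0,0,0.06],[0.035,0,0,0,0.03],[0.06,0,0,0,0.0],[0.075,0,0,0,0.0],[0.082,0,0,0,0],[0.082,0,0.02,0,0],[0.082,0,0.05,0,0],[0.082,0,0.075,0,0],[0.082,0,0.095,0,0],[0.082,0,0.104,0,0],[0.082,0,0.104,0,0],[0.082,0,0.104,0,0],[0.082,0,0.104,0,0]]])

```text
time_s: 17.2
ee_pos: [570.9, 25.4, 186.2]
ee_rot: [179.9, 0.0, 105.0]
force: [0.3, -0.4, -0.2]
gripper_width: 1.9
```

```bash
python3 - <<'E'
from workcell import env
import cv2
from h import *
s=env.state();print(s['ee_pos'],s['ee_rot'],s['force'])
o=np.array([634.5,-215.1]);d=s['ee_pos'][:2]-o;print(d@[.2588,-.9659],d@[.9659,.2588])
f=env.grab_frame('wrist');cv2.imwrite("pics/w10.png",f[:,:,::-1])
f=env.grab_frame('side');cv2.imwrite("pics/s10.png",cv2.resize(f[130:370,160:360,::-1],None,fx=2.5,fy=2.5,interpolation=cv2.INTER_CUBIC))
E
```

```text
[570.88161724  25.43815613 186.18789937] [1.79867895e+02 2.98283187e-02 1.04994630e+02] [ 0.29764074 -0.35120045 -0.2101356 ]
-248.8002424679106 0.8022789017670202
```

View pics/s10.png

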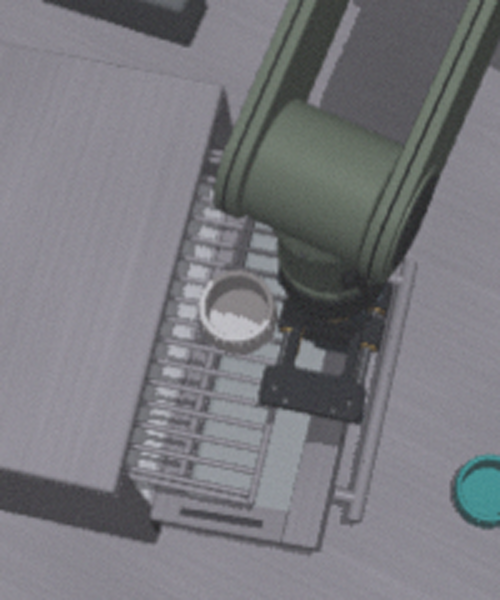

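View pics/w10.png

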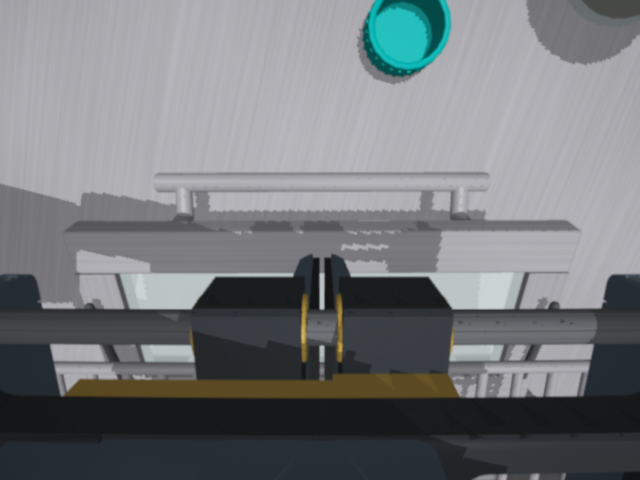

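Call:
jog_arm(deltas=[[[0,0,0.003,0,0],[-0.008,0,0.003,0,0],[-0.014,0,0.003,0,0],[-0.018,0,0.003,0,0],[-0.021,0,0.003,0,0],[-0.024,0,0.003,0,0],[-0.027,0,0.003,0,0],[-0.03,0,0.003,0,0],[-0.03,0,0.003,0,0]]])

```text
time_s: 18.05
ee_pos: [578.0, -4.1, 182.0]
ee_rot: [180.0, 0.0, 105.0]
force: [0.5, 1.8, 1.7]
gripper_width: 0.6
```

```bash
python3 - <<'E'
from workcell import env
import cv2
from h import *
s=env.state();print(s['ee_pos'],s['ee_rot'],s['force'])
f=env.grab_frame('side');cv2.imwrite("pics/s11.png",cv2.resize(f[130:370,160:360,::-1],None,fx=2.5,fy=2.5,interpolation=cv2.INTER_CUBIC))
E
```

```text
[578.02455428  -4.06055638 182.02077116] [1.79981992e+02 3.40836814e-02 1.04994882e+02] [0.48064354 1.83467788 1.69250829]
```

View pics/s11.png

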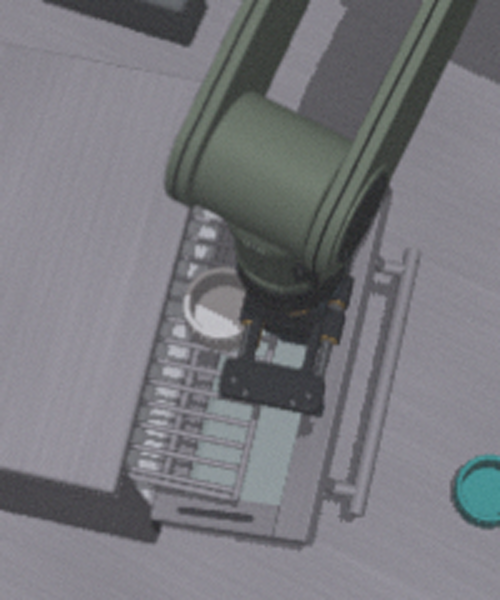

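Call:
jog_arm(deltas=[[[-0.002,0,0,0,0],[-0.005,0,0,0,0],[-0.008,0,0,0,0],[-0.011,0,0,0,0],[-0.014,0,0,0,0],[-0.017,0,0,0,0],[-0.019,0,0,0,0],[-0.019,0,0,0,0],[-0.015,0,0,0,0],[-0.013,0,-0.02,0,0],[-0.02,0,-0.05,0,0.0],[-0.02,0,-0.09,0,0.0],[-0.0,0,-0.1,0,0],[0.02,0,-0.1,0,0.034],[0.02,0,-0.1,0,0.034]]])

```text
time_s: 19.35
ee_pos: [572.2, 17.4, 283.1]
ee_rot: [179.9, 0.0, 105.1]
force: [0.0, -0.2, 0.5]
gripper_width: 10.8
```

```bash
python3 - <<'E'
from workcell import env
import cv2
from h import *
s=env.state();print(s['ee_pos'],s['ee_rot'],s['force'])
o=np.array([634.5,-215.1]);d=s['ee_pos'][:2]-o;print(d@[.2588,-.9659],d@[.9659,.2588])
f=env.grab_frame('wrist');cv2.imwrite("pics/w12.png",f[:,:,::-1])
f=env.grab_frame('side');cv2.imwrite("pics/s12.png",cv2.resize(f[130:370,160:360,::-1],None,fx=2.5,fy=2.5,interpolation=cv2.INTER_CUBIC))
o=[634.5,-215.1,-75]; cp=env.camera_params('side')
for a in (.8,.9,1.,1.1):
    out=.072*a*1000
    P=[bar(a,118),bar(a,-118),bar(a,158,148,0),(-120+6-out,141,179),(-120+6-out,-141,179)]
    print(a,((proj(cp,O2W(o,P))-(160,130))*2.5).round().tolist())
E
```

```text
[572.16961948  17.35490622 283.05942666] [1.79904083e+02 4.35963021e-02 1.05109411e+02] [ 0.03332757 -0.15736502  0.48210238]
-240.65929639173666 -0.04558481567615195
0.8 [[338.0, 496.0], [399.0, 225.0], [264.0, 523.0], [202.0, 490.0], [284.0, 164.0]]
0.9 [[346.0, 501.0], [405.0, 233.0], [277.0, 528.0], [211.0, 491.0], [292.0, 165.0]]
1.0 [[351.0, 506.0], [410.0, 240.0], [289.0, 533.0], [220.0, 493.0], [300.0, 167.0]]
1.1 [[355.0, 510.0], [412.0, 248.0], [299.0, 538.0], [229.0, 495.0], [309.0, 169.0]]
```

View pics/s12.png

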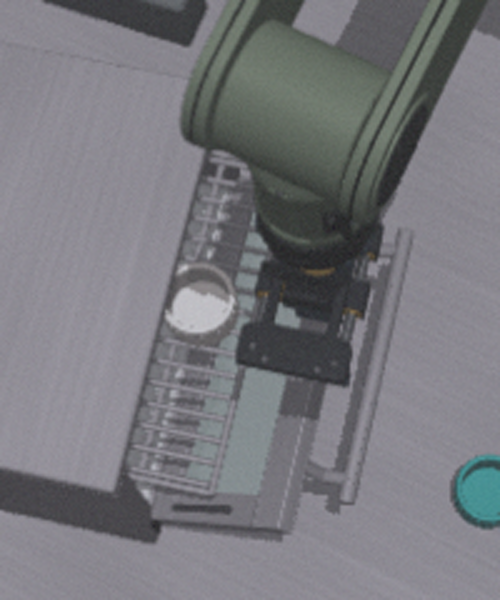

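View pics/w12.png

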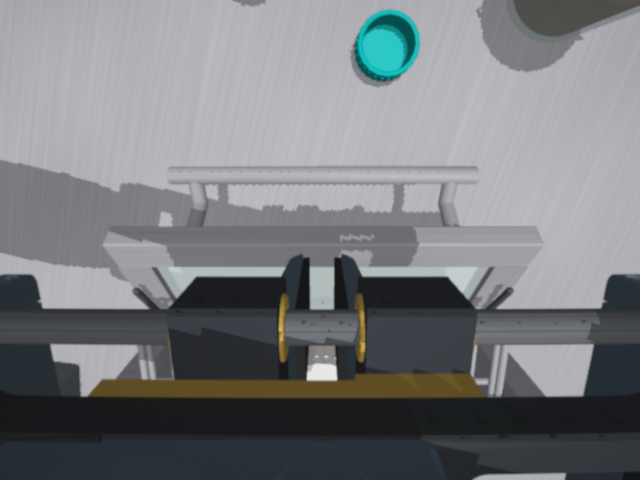

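Call:
jog_arm(deltas=[[[0.01,0,0,7,0.026],[0.02,0,0,14,0.026],[0.03,0,0,21,0.026],[0.04,0,0,28,0.026],[0.045,0,0,35,0.026],[0.045,0,0,42,0.026],[0.045,0,0,49,0.026],[0.045,0,0,56,0.026],[0.045,0,0,63,0.026],[0.045,0,0,70,0.026],[0.045,0,0,77,0.026],[0.045,0,0,84,0.026],[0.045,0,0,90,0.026],[0.045,0,0,90,0.026],[0.045,0,0,90,0.026]]])

```text
time_s: 20.7
ee_pos: [561.0, 58.3, 281.1]
ee_rot: [180.0, 0.1, 15.1]
force: [-0.7, 0.7, -0.1]
gripper_width: 25.7
```

```bash
python3 - <<'E'
from workcell import env
import cv2
from h import *
s=env.state();print(s['ee_pos'],s['ee_rot'],s['qpos'])
o=np.array([634.5,-215.1]);d=s['ee_pos'][:2]-o;print(d@[.2588,-.9659],d@[.9659,.2588])
cp=env.camera_params('wrist')
f=env.grab_frame('wrist');cv2.imwrite("pics/w13.png",f[:,:,::-1])
o=[634.5,-215.1,-75]
for a in (.9,.97,1.04):print(a,proj(cp,O2W(o,[bar(a,118),bar(a,0),bar(a,158,148,18)])).round().tolist())
E
```

```text
[560.97152551  58.25504064 281.12912512] [1.79959648e+02 8.49005399e-02 1.51134414e+01] [ 4.79138838e+00  1.58124847e+01  8.59836024e+01 -5.60811164e-02
  7.82802145e+01  7.96893452e+01]
-283.06280294916644 -0.2768689934775842
0.9 [[324.0, 67.0], [324.0, 226.0], [379.0, -8.0]]
0.97 [[320.0, 69.0], [320.0, 223.0], [369.0, -3.0]]
1.04 [[317.0, 71.0], [317.0, 220.0], [361.0, 2.0]]
```

View pics/w13.png

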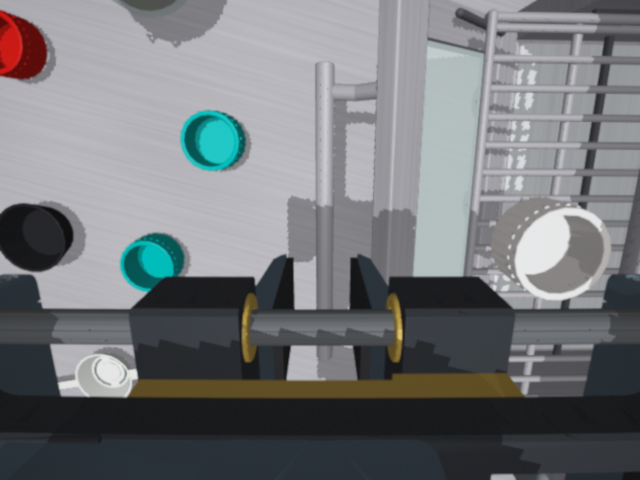

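Call:
jog_arm(deltas=[[[0,0.001,0.03,0,0.026],[0,0.001,0.06,0,0.026],[0,0.001,0.085,0,0.026],[0,0.001,0.105,0,0.026],[0,0.001,0.12,0,0.026],[0,0.001,0.132,0,0.026],[0,0.001,0.14,0,0.026],[0,0.001,0.14,0,0.026],[0,0.001,0.14,0,0.02],[0,0.001,0.14,0,0.012],[0,0.001,0.14,0,0.008],[0,0.001,0.14,0,0.008],[0,0.001,0.14,0,0.008]]], grip_force=25)

```text
time_s: 21.83
ee_pos: [562.3, 56.4, 142.7]
ee_rot: [179.8, -0.1, 15.1]
force: [2.2, -5.4, -2.4]
gripper_width: 13.2
```

```bash
python3 - <<'E'
from workcell import env
import cv2
from h import *
s=env.state();print(s['ee_pos'],s['ee_rot'],s['force'])
f=env.grab_frame('wrist');cv2.imwrite("pics/w14.png",f[:,:,::-1])
b0=bar(.92)
for d in np.arange(.92,-.05,-.06):
  b=bar(d); print(round(d,2), round(b[0]-b0[0]), round(b0[2]-b[2]))
E
```

```text
[562.28096109  56.4106787  142.65186537] [ 1.79757335e+02 -1.07560883e-01  1.50854876e+01] [ 2.1799471  -5.42213101 -2.43951511]
0.92 0 0
0.86 3 -10
0.8 7 -19
0.74 11 -28
0.68 16 -37
0.62 21 -46
0.56 27 -54
0.5 34 -62
0.44 40 -69
0.38 48 -76
0.32 55 -83
0.26 63 -89
0.2 72 -95
0.14 81 -100
0.08 90 -105
0.02 99 -109
-0.04 108 -112
```

View pics/w14.png

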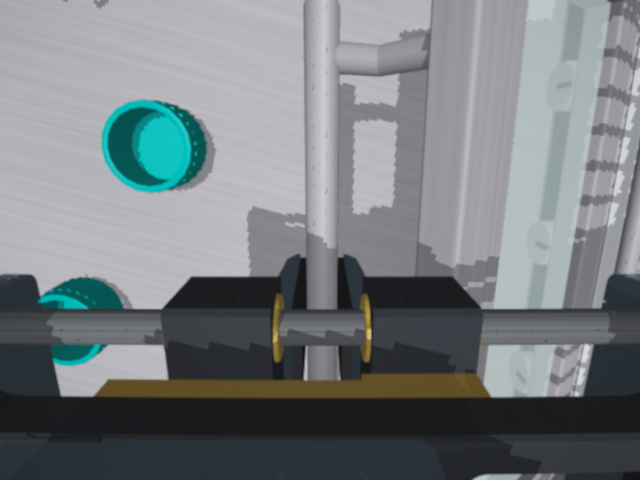

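Call:
jog_arm(deltas=[[[0,0.001,-0.003,0,0.008],[0,0.002,-0.006,0,0.008],[0,0.003,-0.01,0,0.008],[0,0.005,-0.015,0,0.008],[0,0.007,-0.019,0,0.008],[0,0.009,-0.024,0,0.008],[0,0.011,-0.028,0,0.008],[0,0.013,-0.032,0,0.008],[0,0.016,-0.037,0,0.008],[0,0.018,-0.041,0,0.008],[0,0.021,-0.046,0,0.008],[0,0.024,-0.05,0,0.008],[0,0.027,-0.054,0,0.008],[0,0.029,-0.057,0,0.008],[0,0.031,-0.059,0,0.008],[0,0.031,-0.059,0,0.008]]])

```text
time_s: 23.22
ee_pos: [570.0, 27.5, 201.6]
ee_rot: [179.9, -0.1, 15.0]
force: [3.8, -4.8, -4.7]
gripper_width: 13.7
```

```bash
python3 - <<'E'
from workcell import env
import cv2
from h import *
s=env.state();print(s['ee_pos'],s['ee_rot'],s['force'])
o=np.array([634.5,-215.1]);d=s['ee_pos'][:2]-o;print(d@[.2588,-.9659],d@[.9659,.2588])
f=env.grab_frame('side');cv2.imwrite("pics/s15.png",cv2.resize(f[130:370,160:360,::-1],None,fx=2.5,fy=2.5,interpolation=cv2.INTER_CUBIC))
E
```

```text
[569.99346471  27.52231284 201.57961218] [ 1.79911798e+02 -9.80298210e-02  1.49999799e+01] [ 3.78812478 -4.84818954 -4.66041009]
-251.0431833028748 0.48379213026481394
```

View pics/s15.png

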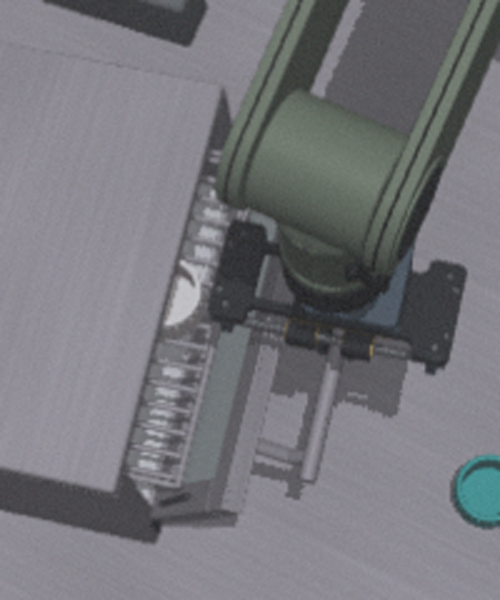

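Call:
jog_arm(deltas=[[[0,0.003,-0.003,0,0.008],[0,0.006,-0.007,0,0.008],[0,0.009,-0.01,0,0.008],[0,0.013,-0.014,0,0.008],[0,0.017,-0.017,0,0.008],[0,0.021,-0.021,0,0.008],[0,0.025,-0.025,0,0.008],[0,0.03,-0.029,0,0.008],[0,0.035,-0.032,0,0.008],[0,0.04,-0.035,0,0.008],[0,0.045,-0.038,0,0.008],[0,0.05,-0.041,0,0.008],[0,0.055,-0.044,0,0.008],[0,0.059,-0.046,0,0.008],[0,0.063,-0.048,0,0.008],[0,0.066,-0.049,0,0.008],[0,0.068,-0.05,0,0.008],[0,0.07,-0.051,0,0.008],[0,0.071,-0.051,0,0.008],[0,0.071,-0.051,0,0.008]]])

```text
time_s: 24.93
ee_pos: [587.7, -38.8, 254.9]
ee_rot: [-179.8, -0.2, 15.0]
force: [1.1, 5.6, 7.5]
gripper_width: 13.1
```

Call:
jog_arm(deltas=[[[0,0.001,0,0,0.008],[0,0.002,0,0,0.008],[0,0.003,0,0,0.008],[0,0.003,0,0,0.008]]])

```text
time_s: 25.27
ee_pos: [588.3, -41.2, 255.8]
ee_rot: [-179.8, -0.2, 15.0]
force: [-1.1, 7.2, 11.9]
gripper_width: 13.2
```

Call:
jog_arm(deltas=[[[0,0.001,-0.001,0,0.008],[0,0.002,-0.002,0,0.008],[0,0.003,-0.002,0,0.008],[0,0.003,-0.002,0,0.008]]])

```text
time_s: 25.6
ee_pos: [588.8, -43.1, 256.5]
ee_rot: [-179.7, -0.2, 15.0]
force: [0.9, 9.6, 6.5]
gripper_width: 13.5
```

```bash
python3 - <<'E'
from workcell import env
import cv2
from h import *
s=env.state();print(s['ee_pos'],s['ee_rot'],s['force'])
f=env.grab_frame('side');cv2.imwrite("pics/s16.png",cv2.resize(f[130:370,80:290,::-1],None,fx=2.5,fy=2.5,interpolation=cv2.INTER_CUBIC))
f=env.grab_frame('wrist');cv2.imwrite("pics/w16.png",f[:,:,::-1])
E
```

```text
[588.79571043 -43.14069135 256.51818447] [-1.79652623e+02 -1.68904186e-01  1.50091164e+01] [0.88005912 9.61998292 6.4700559 ]
```

View pics/s16.png

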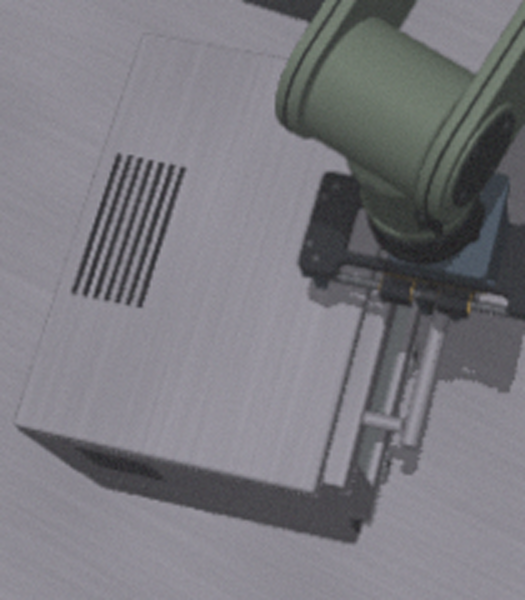

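View pics/w16.png

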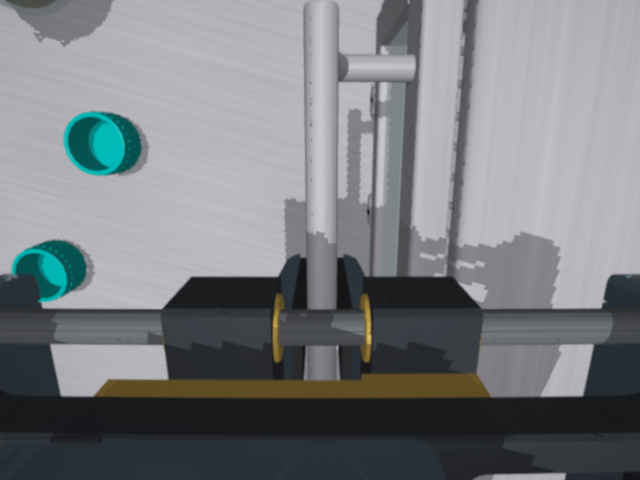

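Call:
jog_arm(deltas=[[[0,0,0,0,0.02],[0,-0.002,0,0,0.03],[0,-0.003,0,0,0.034],[0,-0.003,-0.01,0,0.034],[0,-0.003,-0.03,0,0.034],[0,-0.003,-0.055,0,0.034],[0,-0.003,-0.06,0,0.034],[0,-0.02,-0.06,0,0.01],[0,-0.04,-0.06,0,0],[0,-0.045,-0.06,0,0],[0,-0.045,-0.06,0,0]]])

```text
time_s: 26.62
ee_pos: [577.0, -1.9, 314.0]
ee_rot: [180.0, 0.0, 15.1]
force: [0.3, -0.7, 0.1]
gripper_width: 10.1
```

```bash
python3 - <<'E'
from workcell import env
import cv2
from h import *
s=env.state();print(s['ee_pos'],s['ee_rot'],s['force'])
o=np.array([634.5,-215.1]);d=s['ee_pos'][:2]-o;print(d@[.2588,-.9659],d@[.9659,.2588])
f=env.grab_frame('side');cv2.imwrite("pics/side17.png",f[:,:,::-1])
a=cv2.imread('pics/side0.png')[150:360,190:300];b=f[150:360,190:300,::-1]
cv2.imwrite("pics/s17.png",cv2.resize(np.hstack([a,b]),None,fx=2.8,fy=2.8,interpolation=cv2.INTER_CUBIC))
E
```

```text
[576.99909959  -1.93420578 313.96685823] [1.79988723e+02 3.60429441e-02 1.50957484e+01] [ 0.28250748 -0.6795626   0.10372776]
-220.77807366206943 -0.37281216252341376
```

View pics/s17.png

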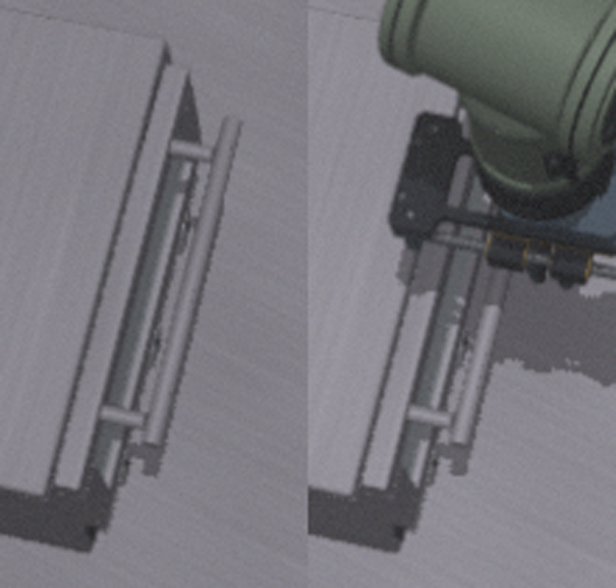

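Call:
jog_arm(deltas=[[[0,-0.004,0.02,0,0],[0,-0.004,0.045,0,0],[0,-0.004,0.065,0,0],[0,-0.004,0.072,0,0],[0,-0.004,0.072,0,0],[0,0.004,0.072,0,0],[0,0.01,0.072,0,0],[0,0.014,0.072,0,0],[0,0.017,0.072,0,0],[0,0.019,0.072,0,0],[0,0.02,0.072,0,0],[0,0.02,0.072,0,0]]])

```text
time_s: 27.67
ee_pos: [582.8, -22.1, 242.2]
ee_rot: [180.0, -0.0, 15.0]
force: [-1.0, 0.2, -0.9]
gripper_width: 0.7
```

Call:
jog_arm(deltas=[[[0,0.001,0,0,0],[0,0.002,0,0,0],[0,0.003,0,0,0],[0,0.003,0,0,0]]])

```text
time_s: 28.0
ee_pos: [583.5, -24.8, 241.9]
ee_rot: [-180.0, -0.0, 15.0]
force: [-0.5, 0.8, 0.7]
gripper_width: 0.2
```

Call:
jog_arm(deltas=[[[0,0.001,0,0,0],[0,0.002,0,0,0],[0,0.003,0,0,0],[0,0.003,0,0,0]]])

```text
time_s: 28.33
ee_pos: [583.8, -26.2, 242.2]
ee_rot: [-179.8, -0.0, 15.0]
force: [-1.9, 5.6, 2.4]
gripper_width: 0.7
```

Call:
jog_arm(deltas=[[[0,0.001,0,0,0],[0,0.002,0,0,0],[0,0.003,0,0,0],[0,0.003,0,0,0]]])

```text
time_s: 28.67
ee_pos: [584.1, -27.2, 242.6]
ee_rot: [-179.6, -0.0, 15.0]
force: [-2.8, 9.8, 3.9]
gripper_width: 0.2
```

Call:
jog_arm(deltas=[[[0,0.001,0,0,0],[0,0.002,0,0,0],[0,0.004,0,0,0],[0,0.004,0,0,0],[0,0.004,0,0,0],[0,-0.005,0,0,0],[0,-0.03,0,0,0],[0,-0.06,-0.03,0,0],[0,-0.095,-0.06,0,0.01],[0,-0.13,-0.08,0,0.01],[0,-0.16,-0.08,0,0.01],[0,-0.19,-0.08,0,0.01],[0,-0.21,-0.08,0,0.01],[0,-0.21,-0.08,0,0.01],[0,-0.21,-0.08,0,0.01]]])

```text
time_s: 29.92
ee_pos: [530.6, 172.6, 321.9]
ee_rot: [179.9, -0.0, 15.1]
force: [-0.7, -0.3, 0.7]
gripper_width: 9.6
```

```bash
python3 - <<'E'
from workcell import env
import cv2
from h import *
s=env.state();print(s['time_s'],s['ee_pos'],s['force'])
f=env.grab_frame('side');cv2.imwrite("pics/side18.png",f[:,:,::-1])
a=cv2.imread('pics/side0.png')[150:360,190:300];b=f[150:360,190:300,::-1]
cv2.imwrite("pics/s18.png",cv2.resize(np.hstack([a,b]),None,fx=2.8,fy=2.8,interpolation=cv2.INTER_CUBIC))
print(cv2.absdiff(a,np.ascontiguousarray(b)).mean())
t=env.grab_frame('top');cv2.imwrite("pics/t18.png",t[:,:,::-1])
E
```

```text
29.9167 [530.63304618 172.57348533 321.90631907] [-0.71732726 -0.27727038  0.71199187]
9.410995670995671
```

View pics/s18.png

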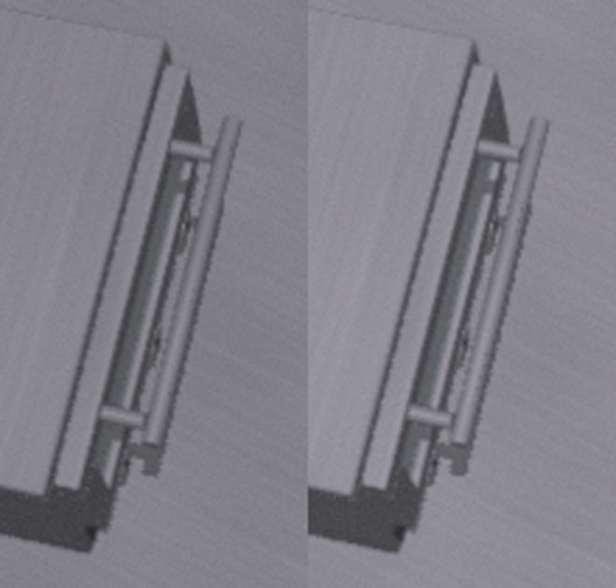

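View pics/side18.png

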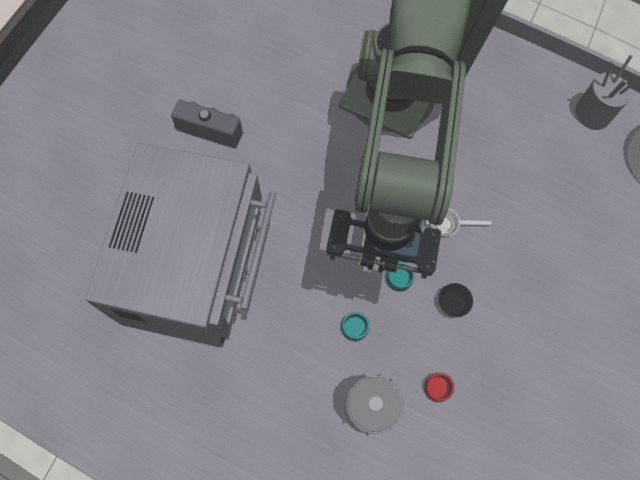

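View pics/t18.png

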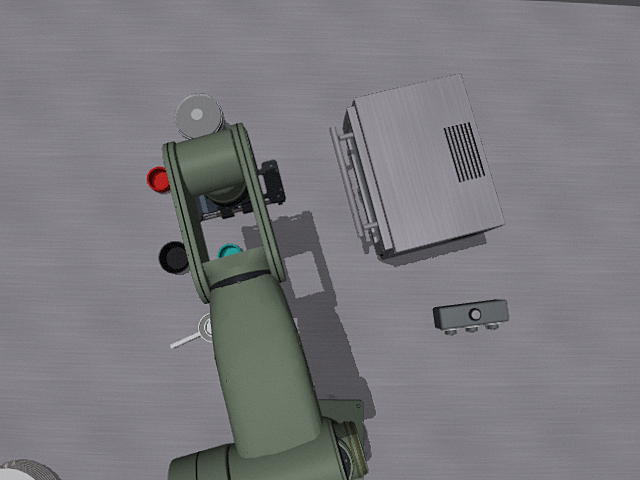

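The door looks the same as it did shut at the start, nothing else has moved, and the gripper touches nothing.

```bash
python3 -c "
from workcell import env
print(env.job_done())"
```

```text
the job is handed in; nothing more can be done
None
```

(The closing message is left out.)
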